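# Tip the standing parts cases onto their bases

### The job

Two small green parts cases were left standing on end on the bench, one with its lid toward the robot and one with its lid away from it. Push each one gently over with the fingertips, about where it stands, so that it lies flat on its base with the lid up and can be opened. Do not pinch, lift, carry or shove the cases along, and leave the tools and tube parts round them where they are.

Things in the scene. Friction and masses are not known exactly. Their poses are not given: they have to be found in the camera images.
- case_a: shut parts case, green with grey see-through lid, 75 x 110 x 28.5 mm (body x, y, z), 0.15-0.31 kg. Origin: centre of its base; z out through the lid (face at 28.5 mm), y along its length (ends +-55 mm), x to the hinges. Starts standing on a short end (y upright, top at 110 mm), lid facing toward the robot (-x) within 0.45 rad. Topples past a 15 degree lean. Lying right: z up, origin at 0.
- case_b: shut parts case, green with grey see-through lid, 75 x 110 x 28.5 mm (body x, y, z), 0.15-0.31 kg. Origin: centre of its base; z out through the lid (face at 28.5 mm), y along its length (ends +-55 mm), x to the hinges. Starts standing on a short end (y upright, top at 110 mm), lid facing away from the robot (+x) within 0.45 rad. Topples past a 15 degree lean. Lying right: z up, origin at 0.
- deburr_tool: deburring tool with yellow handle, 137 x 17 x 17 mm, lying on the bench; origin under its middle; bystander
- tube_12: white moulded tube, 167 x 31 x 30 mm, lying at the front of the bench; origin under its middle; bystander
- cap_2: white round tube cap, 34 mm wide, 11 mm high, behind the clamp; origin under its centre; bystander
- nippers: black-handled nippers, 138 x 54 x 14 mm, lying at the back right; origin under the middle; bystander
Not all that is in view belongs to the job. What is shaped like the case_a but blue is not meant.

How it is judged:
By the outcome, as a careful person would: the job done as asked, in the order asked, and still so for the second after the job is handed in, with the robot touching nothing.
It also fails if it takes over 38 s, if anything falls off the work surface, if the arm or the gripper's body presses on something with over 40 N, if the wrist force passes 120 N, or if a joint passes its speed limit or range.

### The arm

A 7-joint arm with a two-finger parallel gripper is mounted at the origin on a cart in front of the work surface, level with it; the furniture and walls round the work are solid. World frame = base frame: x ahead of the robot, y to its left, z up, the work surface at z = 0. Lengths are in m, angles in rad, forces in N, time in s.
With the tool pointing down it reaches from about 0.4 to 0.85 m from the base axis. Payload 4.5 kg.
Tool frame: the origin (TCP) lies at the very end of the fingers, on their centre line; the grasp point (between the pads) lies 19 mm behind it (r.grip_point_offset is the distance from the TCP to the grasp point, in m); z points along the fingers, y is the line along which they close (so a half turn about z gives the same grasp; the last joint's range is limited). The gripper opens to 88 mm and grips with 3 to 60 N. Pads are 18 mm wide; open, the fingers measure 123 mm over their backs; the gripper's body (75 mm by 187 mm) begins 45 mm behind the grasp point.
Start: joints at [-1.092, 0.689, -0.195, 1.565, 0.157, 0.902, -0.215], TCP at [0.269, 0.564, 0.239] pointing down, gripper open.
Joint ranges: [-3.01, 3.01], [-0.46, 2.08], [-1.47, 1.51], [0.13, 2.56], [-1, 4.14], [0.04, 2.09], [-2.66, 2.66]. Speed limits (rad/s): [2.57, 2.57, 3.14, 3.14, 3.14, 3.14, 3.14].

### API

Orientations are given as a unit quaternion [x, y, z, w].
In Python, from plant import r gives the robot as it stands.
- The arm moves only by the tool carry_out, never from a script. Its argument "rows" is a list of rows, each a list of 3 entries, a list of its own where there are three numbers: the shift along the tool's x, y, z in cm, then the turn, a rotation vector about the tool's x, y, z in degrees, then the closure, from 0 (fully open) to 1 (shut). A call has 1 to 12 rows; each row is the pose to reach, as a shift and turn from the pose commanded when the call began, along the tool's axes at that moment; what a row does not reach only later rows make up. A row lasts 1/10 s, in which the tool goes at most 50 mm and 8.59 degrees, less where a joint would pass 70% of its speed; a pose out of reach is approached as far as the arm can. A call with a gripper value outside its range is refused whole. The fingers move at their own pace and stop on an object; "newtons" is the grip in N (left out, the last holds). Time passes only in rows, so rows that repeat a pose let the fingers close. It gives the time, the measured TCP pose, the force, the opening and the grip force at its end, in the units of the state.
- r.get_state(): the state, without advancing time (a new reading comes with each control period).
- r.snapshot(name): name is "scene" or "top" or "wrist"; returns a dict with "image" (384x512x3 uint8, red, green, blue), "fx", "fy", "cx", "cy" (pixels), "pose" (4x4, takes a point from camera to world coordinates). Camera axes: x right, y up, looking along -z (the intrinsics and any distortion apply to the point x, -y, -z); pixel columns grow to the right and rows downward; lengths in m; the calibration is good to about 2 mm. A picture is of the moment at which its call begins. There is no depth.
- r.finish_job(): hands the job in; it is judged then, once.
The state is a dict: "clock": time; "q": joint angles; "qd": joint speeds; "joint_torque": joint torques, N m; "tool_pos": TCP position; "eef_rot": TCP orientation; "contact_force": force on the tool from outside, world axes, zero at the start; "moment": the same for the moment, N m; "opening": opening from 0.0 (shut) to 1.0 (fully open); "finger_force": force on a finger pad.
Only numpy, scipy, OpenCV 4.12 (cv2) and the standard library are available. Lean on these libraries where they do the work, as an engineer would, in place of code of your own. Each camera call takes 0.05 s, during which the arm holds its last target. There are 200 camera calls.

## Working session

There is one attempt and no reset: what is moved stays moved. The work goes in short steps, Python scripts to look and compute and a tool call to move; the robot and the scene stay as the last step left them, time stands still between calls to the robot, and variables do not carry over. Pictures are saved under pics/ and viewed, at most 10 in all, crops included, and the job is handed in when it is done.

Besides the shell and the picture viewer there is one more tool, called after "Request:" by a JSON object that holds its "op" and its "data", one argument or row to a line. carry_out: Moves the arm, as the interface text tells. Its arguments: {"type":"object","properties":{"rows":{"type":"array"},"newtons":{"type":"number"}},"required":["rows"]}

```bash
mkdir -p pics; python3 - <<'E'
from plant import r
import cv2
for n in ("scene","top"):
    s=r.snapshot(n); cv2.imwrite(f"pics/{n}0.png",cv2.resize(s["image"][:,:,::-1],(800,600),interpolation=cv2.INTER_CUBIC))
    print(n,s["fx"],s["fy"],s["cx"],s["cy"],s["pose"].round(4).tolist(),[k for k in s])
st=r.get_state();print({k:st[k] for k in("clock","tool_pos","eef_rot","opening")})
E
```

```text
scene 491.7352761265228 491.7352761265228 254.15465748926286 195.00343693463626 [[0.6762, 0.2914, -0.6766, -0.4358], [-0.7367, 0.2739, -0.6182, -0.8544], [0.0052, 0.9165, 0.3999, 0.6493], [0.0, 0.0, 0.0, 1.0]] ['image', 'fx', 'fy', 'cx', 'cy', 'pose']
top 353.1008884455087 353.1008884455087 258.0221836929175 194.17966772986978 [[0.003, 0.9905, -0.1372, 0.4263], [-1.0, 0.0022, -0.0062, 0.0465], [-0.0058, 0.1372, 0.9905, 0.9462], [0.0, 0.0, 0.0, 1.0]] ['image', 'fx', 'fy', 'cx', 'cy', 'pose']
{'clock': 0.1, 'tool_pos': array([0.26873153, 0.5636783 , 0.23800056]), 'eef_rot': array([ 2.20529706e-01,  9.75379934e-01, -7.87795176e-04, -1.13521845e-04]), 'opening': 1.000427507400476}
```

View pics/scene0.png

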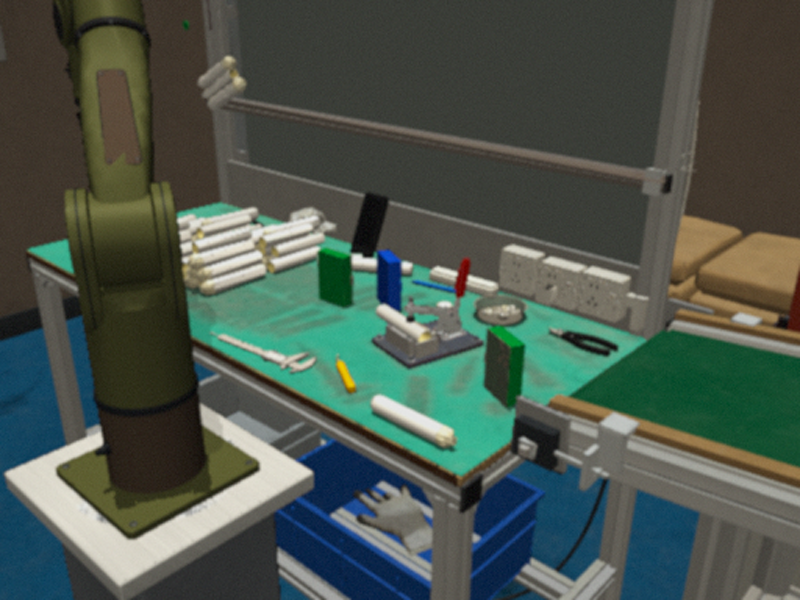

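View pics/top0.png

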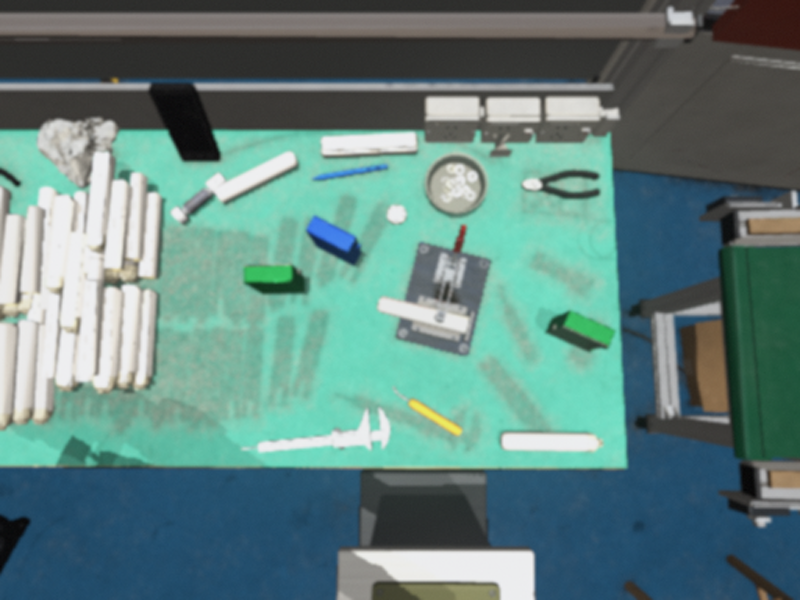

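The right-hand case, top view about (588,330), shows its lid to the robot, so it is case_a. The left one at (270,277) shows its green back, so it is case_b. The blue one at (333,240) is a decoy. Next I'll take enlarged crops.

```bash
python3 - <<'E'
from plant import r
import cv2,numpy as np
s=r.snapshot("top")["image"][:,:,::-1]; c=r.snapshot("scene")["image"][:,:,::-1]
def z(im,x,y):return cv2.resize(im[y:y+60,x:x+80],(400,300),interpolation=cv2.INTER_CUBIC)
# top crops, then scene crops (5x)
cv2.imwrite("pics/c.png",np.vstack([np.hstack([z(s,340,180),z(s,140,145)]),np.hstack([z(c,285,203),z(c,180,150)])]))
E
```

```text
(no output)
```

View pics/c.png

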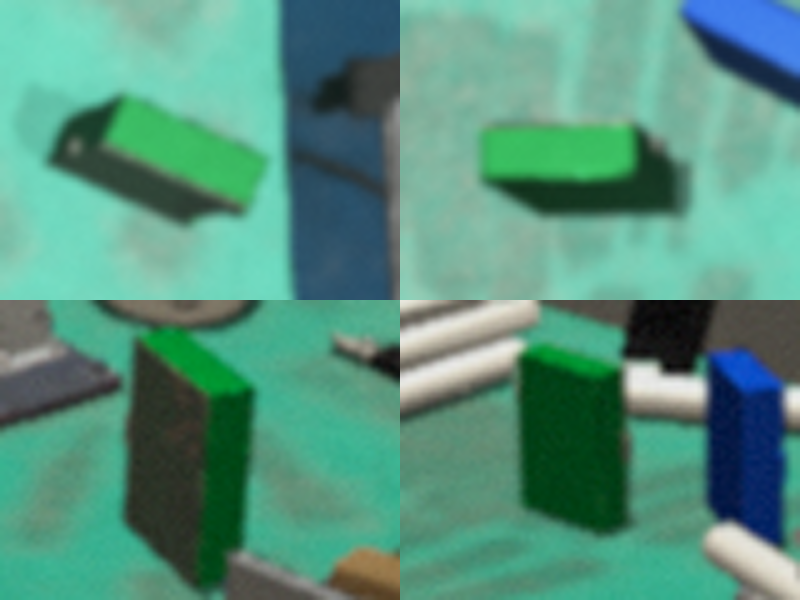

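```bash
cat > h.py <<'E'
from plant import r
import numpy as np
from scipy.spatial.transform import Rotation as R
def pix(s,u,v,z):
    d=s["pose"][:3,:3]@np.array([(u-s["cx"])/s["fx"],-(v-s["cy"])/s["fy"],-1]);o=s["pose"][:3,3]
    return o+d*(z-o[2])/d[2]
def delta(p,yaw,st=None):
    """shift cm / turn deg in tool axes to TCP p, tool down, tool x at yaw (or +pi)"""
    st=st or r.get_state();T=R.from_quat(st["eef_rot"])
    x=T.as_matrix()[:,0]
    print("tool x",x.round(3),"y",T.as_matrix()[:,1].round(3),"shift",(T.inv().apply(np.array(p)-st["tool_pos"])*100).round(2))
    for a in(yaw,yaw+np.pi):
        G=R.from_matrix(np.array([[np.cos(a),np.sin(a),0],[np.sin(a),-np.cos(a),0],[0,0,-1]]).T.T)
        print(" turn",np.degrees((T.inv()*G).as_rotvec()).round(1))
E
python3 - <<'E'
from h import *
s=r.snapshot("top")
for n,c,o in(("a",[(122,95),(103,148),(243,213),(267,158)],(340,180)),("b",[(82,125),(82,178),(235,178),(235,123)],(140,145))):
    P=np.array([pix(s,o[0]+u/5,o[1]+v/5,.11) for u,v in c]); 
    e=P[2]-P[1]+P[3]-P[0]; print(n,P[:,:2].round(3).tolist(),P.mean(0).round(3),"long dir deg",np.degrees(np.arctan2(e[1],e[0])).round(1),np.linalg.norm(e/2).round(3))
for n,u,v,z in(("cap",397,214,.011),("clampTL",420,245,0),("clampTR",490,262,0),("clampBL",398,338,0),("clampBR",466,352,0),("redtip",462,228,.1),("nipL",523,184,0),("nipR",600,190,0),("bluenear",357,262,0.0),("blueTL",310,218,.11),("blueBR",357,255,.11),("tubeL",502,440,.03),("tubeR",602,440,.03),("edge",626,400,0),("deb",437,415,0),("debtip",462,433,0.),("calR",388,415,0)):
    print(n,pix(s,u*.64,v*.64,z)[:2].round(3))
E
```

```text
a [[0.531, -0.202], [0.506, -0.192], [0.475, -0.257], [0.501, -0.269]] [ 0.503 -0.23   0.11 ] long dir deg -114.6 0.073
b [[0.601, 0.298], [0.575, 0.297], [0.575, 0.223], [0.602, 0.224]] [0.588 0.26  0.11 ] long dir deg -89.5 0.074
cap [0.714 0.064]
clampTL [0.661 0.023]
clampTR [ 0.631 -0.099]
clampBL [0.497 0.061]
clampBR [ 0.474 -0.055]
redtip [ 0.664 -0.041]
nipL [ 0.773 -0.161]
nipR [ 0.762 -0.297]
bluenear [0.63  0.133]
blueTL [0.677 0.198]
blueBR [0.618 0.124]
tubeL [ 0.33  -0.108]
tubeR [ 0.331 -0.27 ]
edge [ 0.394 -0.324]
deb [ 0.368 -0.005]
debtip [ 0.338 -0.047]
calR [0.367 0.077]
```

```bash
python3 - <<'E'
from h import *
delta([.645,.26,.24],np.pi)
E
```

```text
tool x [-0.903  0.43  -0.   ] y [ 0.43   0.903 -0.001] shift [-47.04 -11.25  -0.16]
 turn [ -0.   -0.  -25.5]
 turn [-0.000e+00  1.000e-01  1.545e+02]
```

Request:
{"op": "carry_out", "data": {
  "rows": [
    [[-4,-1,0],[0,0,-3],0.6],
    [[-8,-2,0],[0,0,-6],0.6],
    [[-12,-3,0],[0,0,-9],0.6],
    [[-16,-4,0],[0,0,-12],0.6],
    [[-20,-5,0],[0,0,-15],0.6],
    [[-25,-6,0],[0,0,-18],0.6],
    [[-30,-7.2,0],[0,0,-20],0.6],
    [[-35,-8.4,0],[0,0,-22],0.6],
    [[-39.5,-9.5,0],[0,0,-24],0.6],
    [[-43,-10.3,0],[0,0,-25],0.6],
    [[-47,-11.2,0],[0,0,-25.5],0.6],
    [[-47,-11.2,0],[0,0,-25.5],0.6]
  ]
}}

```text
clock: 1.45
tool_pos: [0.6504, 0.2531, 0.2378]
eef_rot: [0.005, 1.0, -0.003, 0.002]
contact_force: [0.4, -0.0, -0.8]
opening: 0.397
finger_force: 0.0
```

```bash
python3 - <<'E'
from h import *
import cv2
delta([.64,.26,.092],np.pi); st=r.get_state(); print(st["clock"],st["tool_pos"],st["opening"],st["contact_force"])
w=r.snapshot("wrist"); print(w["fx"],w["pose"].round(3).tolist())
im=np.hstack([cv2.resize(w["image"],(400,300)),cv2.resize(r.snapshot("top")["image"],(400,300))])
cv2.imwrite("pics/w1.png",im[:,:,::-1])
E
```

```text
tool x [-1.     0.01  -0.004] y [ 0.01   1.    -0.005] shift [ 1.1   0.76 14.57]
 turn [-0.3  0.2 -0.6]
 turn [  0.3   0.5 179.4]
1.45 [0.65043333 0.25307654 0.2377721 ] 0.39711311606861177 [ 0.42709341 -0.02655264 -0.7740397 ]
281.22175644617425 [[0.011, -0.959, -0.282, 0.579], [1.0, 0.009, 0.008, 0.254], [-0.006, -0.282, 0.959, 0.383], [0.0, 0.0, 0.0, 1.0]]
```

View pics/w1.png

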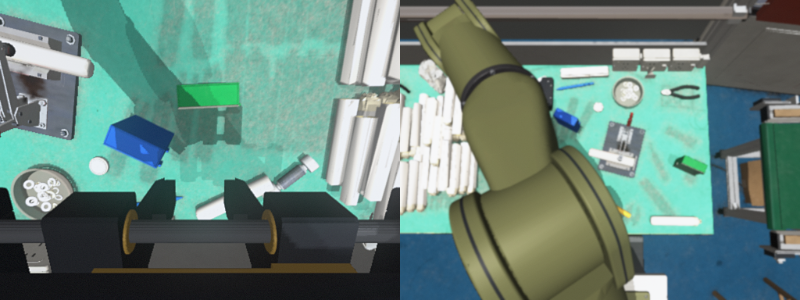

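Request:
{"op": "carry_out", "data": {
  "rows": [
    [[0,0.8,4],[0,0,-0.5],0.7],
    [[0.3,0.8,8],[0,0,-0.5],0.7],
    [[0.6,0.8,11.5],[0,0,-0.5],0.7],
    [[1,0.8,14],[0,0,-0.5],0.7],
    [[1.5,0.8,14.3],[0,0,-0.5],0.7],
    [[2,0.8,14.3],[0,0,-0.5],0.7],
    [[2.5,0.8,14.3],[0,0,-0.5],0.7],
    [[3,0.8,14.3],[0,0,-0.5],0.7],
    [[3.5,0.8,14.3],[0,0,-0.5],0.7],
    [[4,0.8,14.3],[0,0,-0.5],0.7],
    [[4.5,0.8,14.3],[0,0,-0.5],0.7],
    [[5,0.8,14.3],[0,0,-0.5],0.7]
  ]
}}

```text
clock: 2.75
tool_pos: [0.5946, 0.2689, 0.0959]
eef_rot: [-0.004, 1.0, 0.0, 0.0]
contact_force: [0.0, -0.0, 0.5]
opening: 0.298
finger_force: 0.0
```

```bash
python3 - <<'E'
from h import *
import cv2
delta([.57,.26,.092],np.pi); 
im=np.hstack([cv2.resize(r.snapshot(n)["image"],(400,300)) for n in("wrist","scene")])
cv2.imwrite("pics/w2.png",im[:,:,::-1])
E
```

```text
tool x [-1.    -0.009 -0.   ] y [-0.009  1.     0.   ] shift [ 2.47 -0.86  0.39]
 turn [0.  0.  0.5]
 turn [  -0.     0.  -179.5]
```

View pics/w2.png

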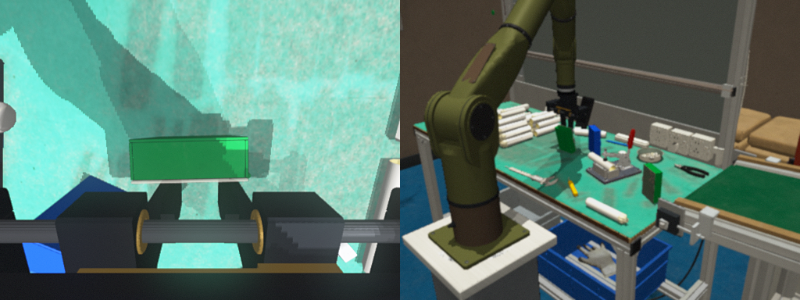

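Request:
{"op": "carry_out", "data": {
  "rows": [
    [[0.5,0,0],[0,0,0],0.7],
    [[1,0,0],[0,0,0],0.7],
    [[1.5,0,0],[0,0,0],0.7],
    [[2,0,0],[0,0,0],0.7],
    [[2.5,0,0],[0,0,0],0.7],
    [[3,0,0],[0,0,0],0.7],
    [[3.5,0,0],[0,0,0],0.7],
    [[3.5,0,0],[0,0,0],0.7],
    [[3.5,0,0],[0,0,0],0.7]
  ]
}}

```text
clock: 3.75
tool_pos: [0.5601, 0.2686, 0.0958]
eef_rot: [-0.005, 1.0, 0.0, 0.0]
contact_force: [1.0, 0.5, -0.3]
opening: 0.297
finger_force: 0.0
```

```bash
python3 - <<'E'
from h import *
import cv2
delta([.43,-.195,.26],np.radians(-24.6)); print(r.get_state()["q"].round(2))
im=np.hstack([cv2.resize(r.snapshot(n)["image"],(400,300)) for n in("wrist","scene")])
cv2.imwrite("pics/w3.png",im[:,:,::-1])
E
```

```text
tool x [-1.    -0.009 -0.   ] y [-0.009  1.     0.   ] shift [ 13.42 -46.24 -16.43]
 turn [  -0.     0.  -154.9]
 turn [ 0.   0.  25.1]
[-0.36  0.88 -0.29  1.68  0.38  0.63  0.72]
```

View pics/w3.png

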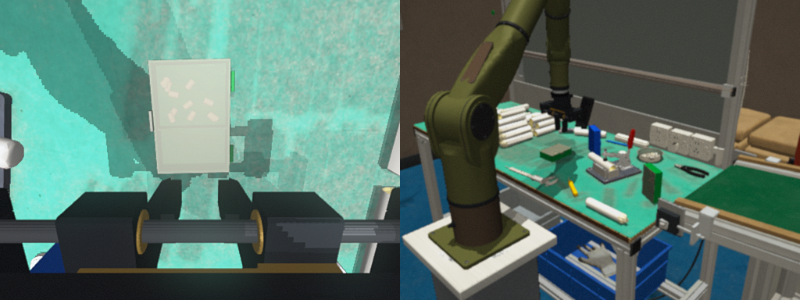

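Case_b lies lid up at (190,115) in the wrist view. Next is case_a.

Request:
{"op": "carry_out", "data": {
  "rows": [
    [[0,0,-4],[0,0,0],0.7],
    [[0,0,-9],[0,0,0],0.7],
    [[1,-3,-13],[0,0,2],0.7],
    [[2,-7,-16],[0,0,5],0.7],
    [[3.5,-12,-16.4],[0,0,8],0.7],
    [[5,-17,-16.4],[0,0,11],0.7],
    [[6.5,-22,-16.4],[0,0,14],0.7],
    [[8,-27,-16.4],[0,0,17],0.7],
    [[9.5,-32,-16.4],[0,0,20],0.7],
    [[11,-37,-16.4],[0,0,23],0.7],
    [[12,-42,-16.4],[0,0,25],0.7],
    [[12.4,-46.4,-16.4],[0,0,25],0.7]
  ]
}}

```text
clock: 5.05
tool_pos: [0.4403, -0.1885, 0.26]
eef_rot: [0.212, 0.977, -0.0, 0.0]
contact_force: [2.2, 0.1, 0.4]
opening: 0.299
finger_force: 0.0
```

Request:
{"op": "carry_out", "data": {
  "rows": [
    [[0,0,0],[0,0,0],0.7],
    [[0,0,0],[0,0,0],0.7],
    [[0,0,0],[0,0,0],0.7]
  ]
}}

```text
clock: 5.35
tool_pos: [0.4418, -0.1853, 0.2598]
eef_rot: [0.211, 0.977, 0.001, 0.0]
contact_force: [0.4, -0.8, -0.1]
opening: 0.3
finger_force: 0.0
```

```bash
python3 - <<'E'
from h import *
import cv2
delta([.44,-.201,.094],np.radians(-24.6)); print(r.get_state()["q"].round(2))
w=r.snapshot("wrist"); print(w["fx"],w["cx"],w["cy"])
cv2.imwrite("pics/w4.png",w["image"][:,:,::-1])
E
```

```text
tool x [-0.911  0.413 -0.   ] y [0.413 0.911 0.001] shift [-0.48 -1.52 16.58]
 turn [-0.000e+00  1.000e-01 -1.798e+02]
 turn [0.1 0.  0.2]
[ 0.5   0.48 -0.3   1.96  0.2   0.73  1.22]
281.22175644617425 255.31547738746966 194.76450865510668
```

View pics/w4.png

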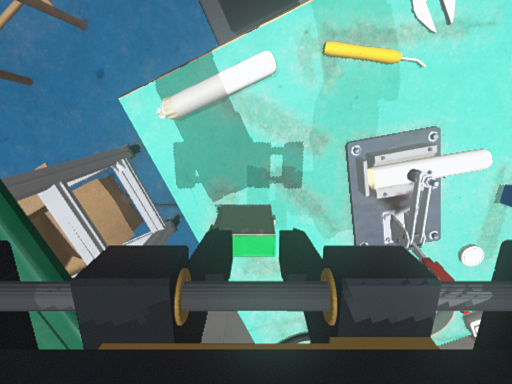

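```bash
python3 - <<'E'
from h import *
w=r.snapshot("wrist"); P=[pix(w,u,v,.11) for u,v in((232,233),(275,233),(275,256),(233,256))]
print(np.round(P,3)); print([pix(w,u,v,0).round(3) for u,v in((218,206),(271,207))])
E
```

```text
[[ 0.486 -0.234  0.11 ]
 [ 0.506 -0.189  0.11 ]
 [ 0.533 -0.201  0.11 ]
 [ 0.513 -0.246  0.11 ]]
[array([ 0.478, -0.263, -0.   ]), array([ 0.512, -0.191,  0.   ])]
```

Request:
{"op": "carry_out", "data": {
  "rows": [
    [[0,-0.7,4],[0,0,0],0.7],
    [[0,-1.4,8],[0,0,0],0.7],
    [[0,-1.4,12],[0,0,0],0.7],
    [[-0.5,-1.4,15],[0,0,0],0.7],
    [[-1.2,-1.4,16.6],[0,0,0],0.7],
    [[-2,-1.4,16.6],[0,0,0],0.7],
    [[-2.8,-1.4,16.6],[0,0,0],0.7],
    [[-3.5,-1.4,16.6],[0,0,0],0.7],
    [[-4.1,-1.4,16.6],[0,0,0],0.7],
    [[-4.6,-1.4,16.6],[0,0,0],0.7],
    [[-5.1,-1.4,16.6],[0,0,0],0.7],
    [[-5.6,-1.4,16.6],[0,0,0],0.7]
  ]
}}

```text
clock: 6.65
tool_pos: [0.4866, -0.2227, 0.094]
eef_rot: [0.212, 0.977, 0.0, -0.0]
contact_force: [0.3, -1.1, 0.6]
opening: 0.305
finger_force: 0.1
```

Request:
{"op": "carry_out", "data": {
  "rows": [
    [[-0.5,0,0],[0,0,0],0.7],
    [[-1,0,0],[0,0,0],0.7],
    [[-1.5,0,0],[0,0,0],0.7],
    [[-2,0,0],[0,0,0],0.7],
    [[-2.5,0,0],[0,0,0],0.7],
    [[-3,0,0],[0,0,0],0.7],
    [[-3.5,0,0],[0,0,0],0.7],
    [[-4,0,0],[0,0,0],0.7],
    [[-4,0,0],[0,0,0],0.7],
    [[-4,0,0],[0,0,0],0.7]
  ]
}}

```text
clock: 7.65
tool_pos: [0.5228, -0.2391, 0.0936]
eef_rot: [0.212, 0.977, 0.0, -0.0]
contact_force: [0.1, -1.1, -0.1]
opening: 0.304
finger_force: 0.0
```

```bash
python3 - <<'E'
from h import *
import cv2
im=np.hstack([cv2.resize(r.snapshot(n)["image"],(400,300)) for n in("wrist","scene")])
cv2.imwrite("pics/w5.png",im[:,:,::-1])
E
```

```text
(no output)
```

View pics/w5.png

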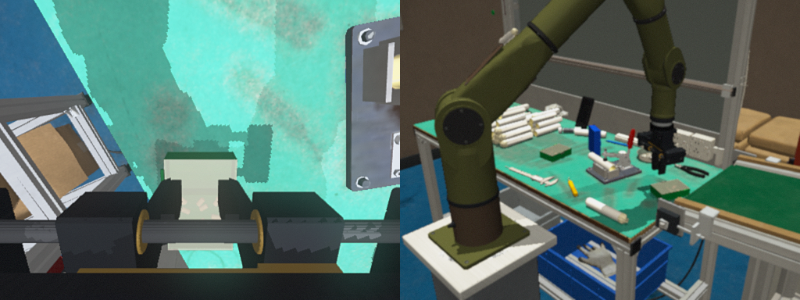

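Case_a now lies lid up under the fingers, in the wrist view at about (200,200). I'll retreat up and check everything.

Request:
{"op": "carry_out", "data": {
  "rows": [
    [[0,0,-4],[0,0,0],0.7],
    [[1,0,-8],[0,0,0],0.7],
    [[4,0,-12],[0,0,0],0.7],
    [[8,3,-15],[0,0,0],0.7],
    [[12,7,-17],[0,0,0],0.7],
    [[14,12,-17],[0,0,0],0.7],
    [[15,17,-17],[0,0,0],0.7],
    [[15,17,-17],[0,0,0],0.7],
    [[15,17,-17],[0,0,0],0.7],
    [[15,17,-17],[0,0,0],0.7]
  ]
}}

```text
clock: 8.75
tool_pos: [0.4564, -0.0227, 0.2636]
eef_rot: [0.212, 0.977, -0.0, -0.0]
contact_force: [0.2, -0.4, -0.1]
opening: 0.302
finger_force: 0.0
```

```bash
python3 - <<'E'
from h import *
import cv2
print(r.get_state()["clock"])
im=np.hstack([cv2.resize(r.snapshot(n)["image"],(400,300)) for n in("top","scene")])
cv2.imwrite("pics/w6.png",im[:,:,::-1])
E
```

```text
8.75
```

View pics/w6.png

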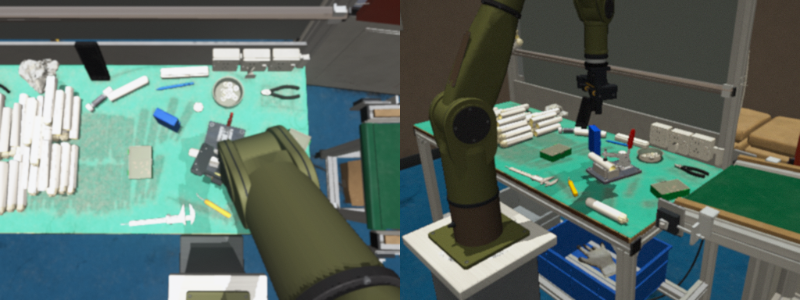

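Both cases lie flat with the lid up, case_b at (140,162) in the top view and case_a at (670,187) in the scene view. The bystanders look undisturbed and the arm is clear.

```bash
python3 -c "
from plant import r
print(r.finish_job())"
```

```text
the job is handed in; nothing more can be done
None
```

I tipped both green cases over where they stood, and they now lie flat with the lids up. The tools and tube parts looked undisturbed in the last pictures, and I handed the job in at about 9 s.

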